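# Load the long sample tube into the shipping carrier and drop its latch bar

## Task

Take the long sample tube out of the receiving stand, leaving the two short vials standing in it, and put it in the shipping carrier fully home: two of the carrier's three holes still have a thick spacer stuck at the bottom that leaves the tube standing proud, and no label says which, so find the right hole by feel and pull the tube out again if it stops early. Once the tube is home and let go, swing the carrier's latch bar across over it, lift it over the keeper's lip and let it drop into the notch.

Things in the scene. Friction and masses are not known exactly. Their poses are not given: they have to be found in the camera images.
- tube_mid (a point): centre (half-way up) of the long sample tube: a loose white cylinder with a black screw cap of the same diameter, 30 mm across, 120 mm long, its foot tapering to 18 mm across over the lowest 14 mm, 60 to 130 g; z points up along it to the cap. It starts upright in one of the stand's three holes, 40 mm deep in it, 80 mm standing out
- vial_a_mid (a point): centre of a short vial: same look and diameter (30 mm) as the tube but only 90 mm long; it stands 40 mm deep in another hole of the stand, 50 mm standing out. To be left there
- vial_b_mid (a point): centre of the other, identical short vial, in the third hole of the stand. To be left there
- stand: receiving stand, a grey plastic block fixed to the bench, 75 (x) by 200 (y) by 50 mm high; origin at the centre of its underside. Three 33 mm holes, 40 mm deep, along its y axis at y = -62, 0 and +62 mm
- carrier: shipping carrier, a grey plastic block fixed to the bench, 84 mm wide (y) and 70 high, from x = -135 to +95 mm; origin on its underside below the middle hole. Three 33 mm upright holes in a row along x at -46, 0, +46 mm. A tube fully home has its foot 9 mm above the underside (61 below the mouth), its top 59 mm above the block; on a spacer (rigid cork disc deep in the hole, stays there) it stops 22 mm higher
- notch (a point): middle of the seat of the steel keeper's notch, at the carrier's (x, y, z) = (75, 0, 133) mm. The notch lies between a lip at y = -19 to -11 mm (top 147 mm above the bench) and a stop at y = +11 to +19 mm (top 154 mm), both 14 mm long in x
- latch_pivot (a point): pivot of the latch bar, both its axes, on a 24 mm square post at the carrier's (x, y, z) = (-110, 0, 139) mm. The steel bar is 12 by 12 mm and 230 mm long from here. Seated, it lies 133 to 145 mm above the bench, 4 mm over the top of a tube that is home; a tube standing proud blocks it
- hole0 (a point): centre of the mouth of the carrier's hole at x = -46 mm, next to the bar's pivot, on the block's top face (70 mm above its underside)
- hole1 (a point): centre of the mouth of the carrier's middle hole, at x = 0
- hole2 (a point): centre of the mouth of the carrier's hole at x = +46 mm, next to the keeper
- latch_knob (a point): grip point of the latch bar's upright black knob: a round post of 18 mm diameter, 50 mm high, standing on the bar's free end; the point lies on its axis 28 mm above the bar's top and 22 mm below the knob's top, 218 mm out along the bar from the pivot and 34 mm above the bar's centre line. x points along the bar away from the pivot, z up along the knob
- latch_swing (a joint): turn of the latch bar about the vertical axis at its pivot, rad: 0 = along the carrier's x axis, over the holes, in line with the notch; positive = swung open to the carrier's -y side. Range 0 to 1.75; starts open at 1.45 to 1.7. Stays where it is left (0.04 N m friction)
- latch_lift (a joint): pitch of the latch bar about the horizontal axis at its pivot, rad: 0 = level, its lowest (it rests there on a stop, also when swung open), positive = knob end raised, up to 0.6. The bar (0.16 kg) falls back by its own weight. Where it passes the keeper its underside must be raised 14 mm (0.08 rad) to clear the lip
Not all that is in view belongs to the job. What is shaped like the part that bears tube_mid but green or purple is not meant.

How it is judged:
By the outcome, as a careful person would: the job done as asked, in the order asked, and still so for the second after the job is handed in, with the robot touching nothing.
It also fails if it takes over 66 s, if anything falls off the work surface, if the arm or the gripper's body presses on something with over 40 N, if the wrist force passes 120 N, or if a joint passes its speed limit or range.

## Robot

A 6-joint arm with a two-finger parallel gripper is mounted at the origin on the work surface. World frame = base frame: x ahead of the robot, y to its left, z up, the work surface at z = 0. Lengths are in m, angles in degrees, forces in N, time in s.
With the tool pointing down it reaches from about 0.275 to 0.75 m from the base axis. Payload 10.2 kg.
Tool frame: the origin (TCP) lies midway between the tips of the shut fingers; the grasp point (between the pads) lies 19 mm behind it; y points along the fingers, x is the direction in which the jaws open and shut, and the axes are right-handed (so a half turn about y gives the same grasp; the last joint's range is limited). The gripper opens to 85 mm and grips with 20 to 120 N. Pads are 22 mm wide; open, the fingers measure 114 mm over their backs; the gripper's body (76 mm by 85 mm) begins 54 mm behind the grasp point. The pads swing forward as they close: fully open they stand 13 mm farther back than shut.
Start: joints at [57.903, 17.928, 85.812, -0, 76.261, -12.8], TCP at [0.174, 0.496, 0.21] pointing down, gripper open.
Joint ranges: [-168.41, 168.41], [-55.51, 124.54], [10.69, 146.95], [-70.63, 250.63], [1, 178], [-165.06, 165.06]. Speed limits (degrees/s): [136.94, 136.94, 172.46, 180, 180, 180].

## Interface

Orientations are given as [roll, pitch, yaw] about the fixed x, y, z axes, in that order (R = Rz(yaw) Ry(pitch) Rx(roll)).
In Python, from bench import arm, optics, job, nets gives the robot as it stands.
- The arm moves only by the shell command python3 -m handwheel 'ROWS' [FORCE]. ROWS is a JSON object of lists of equal length, an entry for each row: "dp": the shift along the tool's x, y, z in m, a list of three; "roll": the turn about the tool's y in degrees; "grip": the gripper command: -1 is shut, 1 is fully open, values between are in proportion. In form: {"dp": [[dx, dy, dz], ...], "roll": [roll, ...], "grip": [grip, ...]}. A call has 1 to 12 rows; each row is the pose to reach, as a shift and turn from the pose measured when the call began, along the tool's axes at that moment; what a row does not reach only later rows make up. A row lasts 1/12 s, in which the tool goes at most 41.7 mm and 7.16 degrees, less where a joint would pass 70% of its speed; a pose out of reach is approached as far as the arm can. A call with a gripper value outside its range is refused whole. The fingers move at their own pace and stop on an object; FORCE is the grip in N (left out, the last holds). Time passes only in rows, so rows that repeat a pose let the fingers close. It gives the time, the measured TCP pose, the force and the opening at its end, in the units of the state.
- arm.get_state(): the state, without advancing time (a new reading comes with each control period).
- optics.read_camera(name): name is "side" or "top"; returns (picture, depth): 420x560x3 uint8, red, green, blue; 420x560 float32, m along the optical axis (not along the pixel's ray), 0 where there is no reading.
- optics.camera_params(name): a dict with "mtx" (3x3 intrinsics, pixels), "eye" and "rotation" of the camera in the world. Camera axes: x right, y down, z forward; pixel columns grow to the right and rows downward; lengths in m; the calibration is good to about 2 mm. A picture is of the moment at which its call begins. camera_params takes no time and is no camera call.
- job.hand_in(): hands the job in, once; it reports no verdict.
Trained networks look in the newest picture that a camera, given by its name, has taken for a name from the list of things; names that differ only in an ending like _2 or _b are one class to them, and where a whole thing is asked for, a point or a joint stands for the part that bears it (a point fixed in the world has none). Each returns a list of dicts, best first, with "p" (0 to 1); they miss things now and then, are a little off and sometimes report something else, mostly with a low value. They report only what shows in the picture. A call takes as long as a camera call. They do not tell look-alikes from the thing itself.
- nets.recognise(name, camera): "extent" ([left, top, width, height] in pixels, round what is visible of it).
- nets.outline_of(name, camera): "mask" (420x560 bool, what is visible of it) and "extent" ([left, top, width, height] in pixels, round what is visible of it).
The state is a dict: "clock": time; "joint_positions": joint angles; "qvel": joint speeds; "effort": joint torques, N m; "tool_pos": TCP position; "eef_rot": TCP orientation; "force": force on the tool from outside, world axes, zero at the start; "moment": the same for the moment, N m; "finger_gap": opening from 0.0 (shut) to 1.0 (fully open).
Only numpy, scipy, OpenCV 4.12 (cv2) and the standard library are available. Lean on these libraries where they do the work, as an engineer would, in place of code of your own. Each camera call takes 0.05 s, during which the arm holds its last target. There are 200 camera calls.

## Working session

There is one attempt and no reset: what is moved stays moved. The work goes in short steps, Python scripts to look and compute and a shell command to move; the robot and the scene stay as the last step left them, time stands still between calls to the robot, and variables do not carry over. Pictures are saved under pics/ and viewed, about 8 in all and at most 12, crops included, and the job is handed in when it is done.

```bash
mkdir -p pics; ls; cat > h.py <<'E'
import numpy as np,cv2
from bench import arm,optics,job,nets
def cloud(cam):
    im,d=optics.read_camera(cam);P=optics.camera_params(cam)
    K=np.array(P["mtx"]);R=np.array(P["rotation"]);e=np.array(P["eye"])
    v,u=np.mgrid[:420,:560]
    c=np.stack([(u-K[0,2])/K[0,0]*d,(v-K[1,2])/K[1,1]*d,d],-1)
    W=c@R.T+e; W[d==0]=np.nan
    return im,W
E
python3 - <<'E'
from h import *
print(arm.get_state())
ims=[]
for c in("top","side"):
    im,W=cloud(c);P=optics.camera_params(c);print(c,P)
    cv2.imwrite(f"pics/{c}0.png",im[...,::-1])
    np.savez(f"{c}0.npz",im=im,W=W)
    for n in("tube_mid","stand","carrier","latch_knob","latch_swing"):
        try:
            for r in nets.outline_of(n,c)[:5]:
                m=r["mask"];print(n,round(r["p"],2),r["extent"],np.nanmedian(W[m],0).round(3),np.nanpercentile(W[m],98,axis=0).round(3),np.nanpercentile(W[m],2,axis=0).round(3))
        except Exception as ex: print(n,ex)
E
```

```text
pics
{'clock': 0.0, 'joint_positions': array([ 5.79038210e+01,  1.79610336e+01,  8.58559118e+01, -8.30580069e-04,
        7.62597230e+01, -1.28003967e+01]), 'qvel': array([-0.05421324,  0.02286796, -0.14976504, -0.02586294, -0.01448132,
        0.00873497]), 'effort': array([-1.95848996e-03, -4.12260461e+01, -2.59742063e+01, -3.55708244e-04,
        4.13622693e-03,  5.98865981e-06]), 'tool_pos': array([0.17334432, 0.49524786, 0.2099084 ]), 'eef_rot': array([-8.99838002e+01,  7.49417642e-02,  7.07044261e+01]), 'force': array([ 0.78372681, -0.28321313,  0.56552747]), 'moment': array([-0.03186557,  0.01894948, -0.02217715]), 'finger_gap': 0.9994175384936028}Traceback (most recent call last):
  File "<stdin>", line 5, in <module>
  File "h.py", line 8, in cloud
    W=c@R.T+e; W[d==0]=np.nan
      ~~~~~^~
ValueError: operands could not be broadcast together with shapes (420,560) (3,)
```

```bash
sed -i 's/R=np.array(P\["rotation"\])/R=Rotation.from_euler("xyz",P["rotation"],degrees=True).as_matrix()/; 1a from scipy.spatial.transform import Rotation' h.py
python3 - <<'E'
from h import *
np.set_printoptions(suppress=True)
for c in("top","side"):
    im,W=cloud(c);P=optics.camera_params(c);print(c,P)
    cv2.imwrite(f"pics/{c}0.png",im[...,::-1])
    np.savez(f"{c}0.npz",im=im,W=W)
    print("bench z",np.nanpercentile(W[...,2],[5,25,50,75,99]))
    for n in("tube_mid","vial_a_mid","stand","carrier","latch_knob"):
        try:
            for r in nets.outline_of(n,c)[:5]:
                m=r["mask"];print(n,round(r["p"],2),r["extent"],np.nanmedian(W[m],0).round(3),np.nanpercentile(W[m],98,axis=0).round(3),np.nanpercentile(W[m],2,axis=0).round(3))
        except Exception as ex: print(n,ex)
a,b=[cv2.imread(f"pics/{c}0.png") for c in("top","side")]
cv2.imwrite("pics/both0.png",cv2.resize(np.vstack([a,b]),(400,600)) if 0 else cv2.resize(np.hstack([a,b]),(800,300)))
E
```

```text
top {'mtx': array([[381.23328235,   0.        , 280.02162042],
       [  0.        , 381.23328235, 213.41628829],
       [  0.        ,   0.        ,   1.        ]]), 'eye': array([0.52056574, 0.13293927, 0.77610832]), 'rotation': array([-177.21520321,   -0.66741734,  -90.01672996])}
bench z [-0.74393899  0.00032538  0.00169171  0.00663269  0.161123  ]
tube_mid 0.91 [171.8, 279.4, 30.6, 25.6] [0.417 0.283 0.119] [0.428 0.302 0.123] [0.401 0.274 0.022]
tube_mid 0.87 [219.1, 285.3, 26.1, 21.0] [0.414 0.21  0.12 ] [0.423 0.226 0.123] [0.397 0.199 0.023]
tube_mid 0.86 [300.4, 233.7, 23.4, 16.5] [0.503 0.072 0.121] [0.517 0.083 0.123] [0.49  0.057 0.027]
tube_mid 0.58 [210.9, 210.8, 24.6, 19.2] [0.542 0.222 0.13 ] [0.558 0.239 0.133] [0.53  0.211 0.037]
vial_a_mid 0.76 [148.1, 232.1, 26.5, 14.6] [0.51  0.338 0.1  ] [0.524 0.356 0.103] [0.496 0.33  0.048]
vial_a_mid 0.54 [367.5, 152.3, 190.9, 127.7] [ 0.524 -0.117  0.071] [ 0.649 -0.059  0.149] [ 0.437 -0.319  0.003]
stand 0.65 [137.7, 193.7, 116.6, 71.0] [0.526 0.28  0.051] [0.581 0.381 0.054] [0.473 0.187 0.012]
stand 0.55 [369.2, 153.6,
[... 1225 characters left out ...]
0.507 0.35  0.097] [0.524 0.359 0.101] [0.495 0.331 0.044]
vial_a_mid 0.36 [253.1, 25.3, 119.4, 162.4] [ 0.531 -0.093  0.068] [ 0.652 -0.057  0.163] [ 0.436 -0.335  0.001]
stand 0.69 [219.7, 271.8, 60.5, 138.3] [0.517 0.313 0.049] [0.578 0.388 0.052] [0.469 0.193 0.006]
stand 0.41 [354.8, 28.4, 14.8, 89.6] [ 0.499 -0.277  0.145] [ 0.524 -0.134  0.195] [ 0.459 -0.344  0.135]
carrier 0.96 [252.7, 30.5, 120.6, 159.8] [ 0.531 -0.092  0.068] [ 0.649 -0.057  0.163] [ 0.436 -0.335  0.002]
latch_knob 0.97 [353.4, 26.1, 13.8, 94.1] [ 0.5   -0.28   0.145] [ 0.546 -0.135  0.194] [ 0.459 -0.529  0.003]
latch_knob 0.74 [236.0, 347.5, 24.1, 34.6] [0.507 0.351 0.098] [0.522 0.359 0.101] [0.495 0.332 0.045]
```

View pics/top0.png

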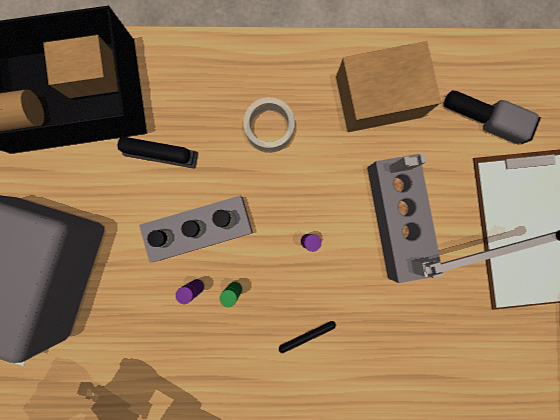

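View pics/side0.png

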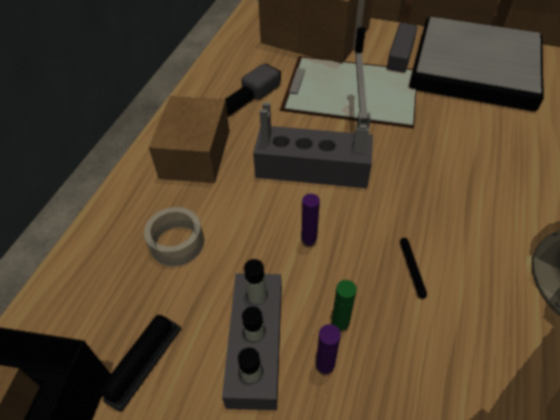

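```bash
cat > m.py <<'E'
from h import *
np.set_printoptions(suppress=True,precision=4)
C={}
for c in("top","side"):
    W=np.load(c+"0.npz")["W"];z=W[...,2]
    def sel(x0,x1,y0,y1,z0,z1):
        m=(W[...,0]>x0)&(W[...,0]<x1)&(W[...,1]>y0)&(W[...,1]<y1)&(z>z0)&(z<z1);return W[m]
    for nm,b in (("tube",(.5,.6,.19,.26,.124,.138)),("v1",(.48,.6,.255,.31,.094,.108)),("v2",(.48,.6,.315,.37,.094,.108)),("purpl",(.47,.54,.04,.1,.115,.13))):
        p=sel(*b);(cx,cy),r=cv2.minEnclosingCircle(p[:,:2].astype(np.float32));print(c,nm,len(p),p.mean(0),p[:,:2].min(0)/2+p[:,:2].max(0)/2,(cx,cy,r))
    p=sel(.42,.6,.15,.42,.044,.056);print(c,"stand",cv2.minAreaRect(p[:,:2].astype(np.float32)),p[:,2].mean())
    p=sel(.40,.7,-.22,-.03,.064,.077);R=cv2.minAreaRect(p[:,:2].astype(np.float32));print(c,"carrier",R,p[:,2].mean())
    p=sel(.40,.7,-.5,-.03,.120,.158);print(c,"bar/keeper z", p.shape)
    q=p[(p[:,0]>.6)];print("keeper",q.min(0),q.max(0))
    q=p[(p[:,0]<.56)&(p[:,1]<-.17)]; print("bar",q.min(0),q.max(0),cv2.fitLine(q[:,:2].astype(np.float32),cv2.DIST_HUBER,0,.01,.01).ravel())
    q=sel(.40,.6,-.5,-.25,.152,.21);print("knob",len(q),q.mean(0) if len(q) else 0,q.max(0) if len(q) else 0)
E
python3 m.py
python3 - <<'E'
import numpy as np
W=np.load("top0.npz")["W"];np.set_printoptions(suppress=True,linewidth=250,precision=0)
print((W[172:244,388:424,2][::2,::2]*1000))
E
```

```text
top tube 241 [0.5442 0.2252 0.1309] [0.5442 0.2254] (0.5442182421684265, 0.22533510625362396, 0.01467219926416874)
top v1 227 [0.5269 0.2843 0.1008] [0.5276 0.2845] (0.5271416902542114, 0.2848694622516632, 0.014887204393744469)
top v2 235 [0.5098 0.3436 0.1007] [0.5099 0.344 ] (0.5097917318344116, 0.34438812732696533, 0.014945720322430134)
top purpl 231 [0.5024 0.0688 0.1209] [0.5025 0.0687] (0.5024363398551941, 0.06857343018054962, 0.014729916118085384)
top stand ((0.4852839708328247, 0.2731704115867615), (0.16196997463703156, 0.20100152492523193), 16.334009170532227) 0.05106455183415164
top carrier ((0.5475380420684814, -0.11540552228689194), (0.2304258495569229, 0.0856717899441719), 9.766819953918457) 0.07092736803691924
top bar/keeper z (1638, 3)
keeper [ 0.6306 -0.1191  0.1202] [ 0.6509 -0.0787  0.1579]
bar [ 0.4643 -0.34    0.1333] [ 0.5237 -0.1701  0.1547] [ 0.2619 -0.9651  0.4931 -0.2549]
knob 6 [ 0.5163 -0.3331  0.1536] [ 0.5204 -0.3322  0.1547]
side tube 304 [0.544  0.2268 0.1288] [0.5446 0.2259] (0.5446075797080994, 0.22591091692447662, 0.015447776764631271)
side v1 336 [0
[... 2847 characters left out ...]
48. 57. 67. 73. 69. 72.]
 [71. 71. 71. 70. 72. 71. 73. 71. 69. 10. 15. 25. 34. 46. 55. 68. 72. 72.]
 [69. 72. 70. 71. 71. 70. 70. 71. 12. 11.  3. 17. 27. 40. 52. 59. 67. 71.]
 [67. 69. 71. 72. 69. 71. 71. 71. 11. 11.  9. 14. 25. 37. 47. 58. 69. 71.]
 [64. 71. 70. 71. 71. 71. 71. 69. 11.  9. 10. 13. 24. 35. 46. 57. 67. 70.]
 [63. 72. 70. 72. 71. 70. 69. 70. 11. 11.  9. 15. 29. 38. 49. 57. 69. 72.]
 [58. 70. 71. 74. 70. 71. 72. 72. 71.  9. 10. 22. 34. 45. 52. 65. 68. 73.]
 [55. 69. 70. 71. 72. 70. 72. 71. 71. 69. 22. 32. 41. 53. 62. 70. 73. 70.]
 [57. 65. 70. 71. 72. 70. 70. 73. 71. 72. 71. 69. 71. 68. 70. 72. 72. 72.]
 [51. 64. 73. 72. 72. 71. 70. 71. 70. 72. 72. 69. 70. 69. 71. 71. 74. 70.]]
```

```bash
cat >> h.py <<'E'
np.set_printoptions(suppress=True,precision=4)
def go(*targets):
    "each target (x,y,z,yaw): print dp, roll from the present pose"
    s=arm.get_state();R=Rotation.from_euler("xyz",s["eef_rot"],degrees=True).as_matrix()
    print("t",s["clock"],"pos",s["tool_pos"],"rot",s["eef_rot"],"F",s["force"],"gap",s["finger_gap"])
    for t in targets:
        d=R.T@(np.array(t[:3])-s["tool_pos"]);Rr=Rotation.from_matrix(R.T@Rotation.from_euler("xyz",[-90,0,t[3]],degrees=True).as_matrix())
        print(np.round(d,4),"roll",round(np.degrees(Rr.as_rotvec())[1],1),"rows",round(np.linalg.norm(d)/.0417,1))
E
python3 - <<'E'
from h import *
P=optics.camera_params("top");e=P["eye"];W=np.load("top0.npz")["W"]
# rays onto mouth plane
z0=.0705;S=e+(W-e)*((z0-e[2])/(W[...,2]-e[2]))[...,None]
m=(W[...,2]<.062)&(S[...,0]>.49)&(S[...,0]<.64)&(S[...,1]>-.16)&(S[...,1]<-.07)
n,l=cv2.connectedComponents(m.astype(np.uint8))
for i in range(1,n):
    q=S[l==i]
    if len(q)>50: print(len(q),q[:,:2].min(0)/2+q[:,:2].max(0)/2,cv2.minEnclosingCircle(q[:,:2].astype(np.float32)),"floor",np.nanpercentile(W[l==i][:,2],10))
m=(W[...,0]<.52)&(W[...,0]>.43)&(W[...,1]<-.08)&(W[...,1]>-.18)
print("post max z",np.nanpercentile(W[m][:,2],[95,99,100]))
go((.5444,.2256,.21,16.1),(.5444,.2256,.088,16.1))
E
```

```text
246 [ 0.5942 -0.1514] ((0.5943408608436584, -0.1515199840068817), 0.044787585735321045) floor -0.00045625394847981227
219 [ 0.6118 -0.1022] ((0.6118307113647461, -0.10309833288192749), 0.016045305877923965) floor 0.030575938298659323
214 [ 0.5669 -0.1117] ((0.5671843886375427, -0.11075232923030853), 0.016042733564972878) floor 0.03082818480797701
89 [ 0.5177 -0.0745] ((0.5177007913589478, -0.0746060162782669), 0.027293140068650246) floor 0.03844159158817371
214 [ 0.5223 -0.1176] ((0.5220637917518616, -0.11820681393146515), 0.015742888674139977) floor 0.009351284309509145
post max z [0.1468 0.1518 0.1546]
t 0.65 pos [0.1735 0.4955 0.2105] rot [-90.0002  -0.0006  70.7041] F [-0.3186 -0.3099 -0.421 ] gap 1.0023860607742523
[-0.1322  0.0005 -0.4393] roll 54.6 rows 11.0
[-0.1322  0.1225 -0.4393] roll 54.6 rows 11.4
```

```bash
python3 -m handwheel '{"dp":[[-0.012,0,-0.04],[-0.024,0,-0.08],[-0.036,0,-0.12],[-0.048,0,-0.16],[-0.06,0,-0.2],[-0.072,0,-0.24],[-0.084,0,-0.28],[-0.096,0,-0.32],[-0.108,0,-0.36],[-0.12,0,-0.4],[-0.132,0,-0.439],[-0.132,0,-0.439]],"roll":[7,14,21,28,35,42,49,54.6,54.6,54.6,54.6,54.6],"grip":[1,1,1,1,1,1,1,1,1,1,1,1]}' 40
python3 -c "
from h import *
go((.5444,.2256,.087,16.1))"
```

```text
clock: 1.65
tool_pos: [0.5486, 0.2211, 0.2095]
eef_rot: [-90.1, -0.0, 15.8]
force: [0.9, -0.1, -0.2]
finger_gap: 1.001
t 1.65 pos [0.5486 0.2211 0.2095] rot [-90.0862  -0.0146  15.7741] F [ 0.8877 -0.137  -0.1616] gap 1.0006209594460203
[-0.0029  0.1225  0.0057] roll -0.3 rows 2.9
```

```bash
python3 -m handwheel '{"dp":[[-0.003,0,0.0055],[-0.003,0.02,0.0055],[-0.003,0.05,0.0055],[-0.003,0.08,0.0055],[-0.003,0.11,0.0055],[-0.003,0.122,0.0055],[-0.003,0.122,0.0055],[-0.003,0.122,0.0055],[-0.003,0.122,0.0055]],"roll":[-0.3,-0.3,-0.3,-0.3,-0.3,-0.3,-0.3,-0.3,-0.3],"grip":[1,1,1,1,1,1,1,1,1]}'
python3 -c "
from h import *
go((.5444,.2256,.087,16.1))"
```

```text
clock: 2.4
tool_pos: [0.5447, 0.2261, 0.0891]
eef_rot: [-90.1, -0.2, 16.1]
force: [0.2, -0.7, -0.1]
finger_gap: 0.999
t 2.4 pos [0.5447 0.2261 0.0891] rot [-90.0947  -0.1603  16.1224] F [ 0.1591 -0.6818 -0.1096] gap 0.9994908927514812
[-0.0005  0.0021 -0.0004] roll 0.0 rows 0.1
```

Close on the tube.

```bash
python3 -m handwheel '{"dp":[[0,0.002,0],[0,0.002,0],[0,0.002,0],[0,0.002,0],[0,0.002,0],[0,0.002,0],[0,0.002,0],[0,0.002,0],[0,0.002,0],[0,0.002,0],[0,0.002,0],[0,0.002,0]],"roll":[0,0,0,0,0,0,0,0,0,0,0,0],"grip":[-1,-1,-1,-1,-1,-1,-1,-1,-1,-1,-1,-1]}' 40
python3 -c "
from h import *
go((.5444,.2256,.235,16.1))"
```

```text
clock: 3.4
tool_pos: [0.5449, 0.2261, 0.0876]
eef_rot: [-90.1, -0.2, 16.1]
force: [-1.2, -1.0, 5.9]
finger_gap: 0.333
t 3.4 pos [0.5449 0.2261 0.0876] rot [-90.1013  -0.1941  16.1209] F [-1.1732 -1.0209  5.907 ] gap 0.3326844360659156
[-0.0001 -0.1474 -0.0006] roll 0.0 rows 3.5
```

```bash
python3 -m handwheel '{"dp":[[0,-0.01,0],[0,-0.025,0],[0,-0.04,0],[0,-0.06,0],[0,-0.08,0],[0,-0.1,0],[0,-0.12,0],[0,-0.14,0],[0,-0.15,0],[0,-0.15,0],[0,-0.15,0]],"roll":[0,0,0,0,0,0,0,0,0,0,0],"grip":[-1,-1,-1,-1,-1,-1,-1,-1,-1,-1,-1]}'
python3 -c "
from h import *
go((.522,-.119,.24,-80.2))
im,W=cloud('side');cv2.imwrite('pics/s1.png',im[...,::-1])"
```

```text
clock: 4.32
tool_pos: [0.5442, 0.2261, 0.2371]
eef_rot: [-90.1, -0.2, 16.1]
force: [0.3, 0.7, -1.1]
finger_gap: 0.337
t 4.3167 pos [0.5442 0.2261 0.2371] rot [-90.0989  -0.1696  16.1183] F [ 0.3171  0.6558 -1.0508] gap 0.3369861815300926
[-0.1172 -0.0027 -0.3254] roll 96.3 rows 8.3
```

View pics/s1.png

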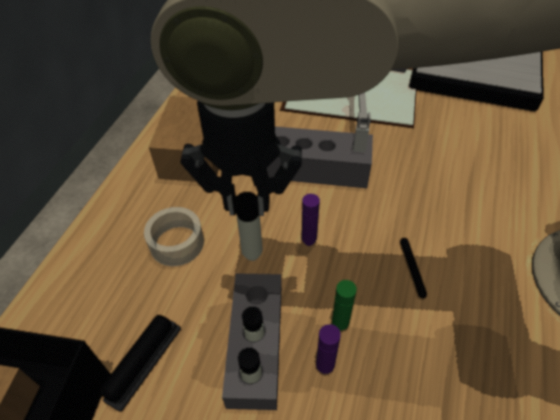

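The tube hangs upright in the jaws at about (249,225), and both vials still stand in the stand at (252,325) and (249,365). I'll carry it to hole0, whose floor reads 10 mm against 31 mm for the other two.

```bash
python3 -m handwheel '{"dp":[[-0.010,-0.003,-0.028],[-0.02,-0.003,-0.056],[-0.03,-0.003,-0.084],[-0.04,-0.003,-0.112],[-0.05,-0.003,-0.14],[-0.06,-0.003,-0.168],[-0.07,-0.003,-0.196],[-0.08,-0.003,-0.224],[-0.09,-0.003,-0.252],[-0.1,-0.003,-0.28],[-0.11,-0.003,-0.306],[-0.117,-0.003,-0.325]],"roll":[7,14,21,28,35,42,49,56,63,70,77,84],"grip":[-1,-1,-1,-1,-1,-1,-1,-1,-1,-1,-1,-1]}'
python3 -c "
from h import *
go((.522,-.119,.24,-80.2))"
```

```text
clock: 5.37
tool_pos: [0.5209, -0.1206, 0.2382]
eef_rot: [-90.0, -0.0, -68.3]
force: [0.7, 0.8, -0.9]
finger_gap: 0.335
t 5.3667 pos [ 0.5209 -0.1206  0.2382] rot [-90.0431  -0.0001 -68.3057] F [ 0.7407  0.8012 -0.9411] gap 0.3349469613487304
[-0.0011 -0.0018  0.0016] roll 11.9 rows 0.1
```

```bash
python3 -m handwheel '{"dp":[[-0.001,0,0.0015],[-0.001,0,0.0015],[-0.001,0.015,0.0015],[-0.001,0.03,0.0015],[-0.001,0.045,0.0015],[-0.001,0.06,0.0015],[-0.001,0.075,0.0015],[-0.001,0.08,0.0015],[-0.001,0.08,0.0015],[-0.001,0.08,0.0015]],"roll":[6,12,12,12,12,12,12,12,12,12],"grip":[-1,-1,-1,-1,-1,-1,-1,-1,-1,-1]}'
python3 -c "
from h import *
go((.522,-.119,.158,-80.2),(.522,-.119,.086,-80.2))
im,W=cloud('top');im2,_=cloud('side');cv2.imwrite('pics/t2.png',np.hstack([im[90:320,300:520],im2[0:230,180:400]])[...,::-1])"
```

```text
clock: 6.2
tool_pos: [0.5218, -0.1191, 0.1581]
eef_rot: [-90.1, 0.0, -80.3]
force: [0.3, -0.0, -0.7]
finger_gap: 0.336
t 6.2 pos [ 0.5218 -0.1191  0.1581] rot [-90.069    0.009  -80.3029] F [ 0.3228 -0.0205 -0.7209] gap 0.33579630989558007
[-0.0001  0.0001  0.0002] roll -0.1 rows 0.0
[-0.0001  0.0721  0.0003] roll -0.1 rows 1.7
```

View pics/t2.png

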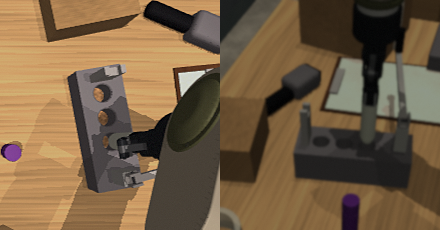

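Tube is over hole0 (crop about (115,140) left, (370,125) right). Descend gently.

```bash
python3 -m handwheel '{"dp":[[0,0.006,0],[0,0.012,0],[0,0.018,0],[0,0.024,0],[0,0.03,0],[0,0.035,0],[0,0.04,0],[0,0.044,0],[0,0.044,0],[0,0.044,0]],"roll":[0,0,0,0,0,0,0,0,0,0],"grip":[-1,-1,-1,-1,-1,-1,-1,-1,-1,-1]}'
python3 -c "
from h import *
go((.522,-.119,.086,-80.2));print(arm.get_state()['moment'])"
```

```text
clock: 7.13
tool_pos: [0.5222, -0.1193, 0.1148]
eef_rot: [-90.0, -0.0, -80.3]
force: [-0.4, -0.4, -0.9]
finger_gap: 0.333
t 7.1333 pos [ 0.5222 -0.1193  0.1148] rot [-89.9961  -0.0418 -80.3035] F [-0.4218 -0.3584 -0.9068] gap 0.33294304805894853
[-0.0004  0.0288 -0.0001] roll -0.1 rows 0.7
[ 0.0015 -0.0041 -0.0014]
```

```bash
python3 -m handwheel '{"dp":[[0,0.004,0],[0,0.008,0],[0,0.012,0],[0,0.016,0],[0,0.02,0],[0,0.023,0],[0,0.026,0],[0,0.026,0],[0,0.026,0]],"roll":[0,0,0,0,0,0,0,0,0],"grip":[-1,-1,-1,-1,-1,-1,-1,-1,-1]}'
python3 -c "
from h import *
go((.522,-.119,.086,-80.2))"
```

```text
clock: 7.88
tool_pos: [0.5222, -0.1193, 0.0887]
eef_rot: [-90.0, -0.0, -80.3]
force: [0.1, -0.3, -1.1]
finger_gap: 0.331
t 7.8833 pos [ 0.5222 -0.1193  0.0887] rot [-90.003   -0.0375 -80.3037] F [ 0.0579 -0.3174 -1.0544] gap 0.3314115073288929
[-0.0004  0.0027 -0.0001] roll -0.1 rows 0.1
```

Past the spacer level with no contact. Feel for the floor.

```bash
python3 -m handwheel '{"dp":[[0,0.001,0],[0,0.002,0],[0,0.003,0],[0,0.004,0],[0,0.004,0]],"roll":[0,0,0,0,0],"grip":[-1,-1,-1,-1,-1]}'
```

```text
clock: 8.3
tool_pos: [0.5232, -0.1196, 0.0865]
eef_rot: [-89.8, -0.1, -80.3]
force: [-1.8, 2.0, 14.0]
finger_gap: 0.335
```

```bash
python3 -m handwheel '{"dp":[[0,-0.001,0],[0,-0.001,0],[0,-0.001,0],[0,-0.001,0],[0,-0.001,0],[0,-0.001,0],[0,-0.001,0],[0,-0.001,0],[0,-0.001,0]],"roll":[0,0,0,0,0,0,0,0,0],"grip":[0,0.8,0.8,0.8,0.8,0.8,0.8,0.8,0.8]}'
python3 -m handwheel '{"dp":[[0,-0.01,0],[0,-0.03,0],[0,-0.06,0],[0,-0.09,0],[0,-0.12,0],[0,-0.15,0],[0,-0.165,0],[0,-0.165,0]],"roll":[0,0,0,0,0,0,0,0],"grip":[0.8,0.8,0.8,0.8,0.8,0.8,0.8,0.8]}'
python3 -c "
from h import *
go((.5162,-.3412,.25,-164.8))"
```

```text
clock: 9.05
tool_pos: [0.5232, -0.1196, 0.0875]
eef_rot: [-89.8, -0.1, -80.3]
force: [0.4, 0.5, 0.2]
finger_gap: 0.899
clock: 9.72
tool_pos: [0.5237, -0.1198, 0.257]
eef_rot: [-89.5, -0.4, -80.3]
force: [0.1, -0.5, 0.4]
finger_gap: 0.904
t 9.7167 pos [ 0.5237 -0.1198  0.257 ] rot [-89.4979  -0.3646 -80.3015] F [ 0.0851 -0.4912  0.3901] gap 0.9036087020232456
[ 0.217   0.008  -0.0448] roll 84.5 rows 5.3
```

```bash
python3 -m handwheel '{"dp":[[0.02,0.008,-0.004],[0.04,0.008,-0.008],[0.06,0.008,-0.012],[0.08,0.008,-0.016],[0.1,0.008,-0.02],[0.12,0.008,-0.024],[0.14,0.008,-0.028],[0.16,0.008,-0.032],[0.18,0.008,-0.036],[0.2,0.008,-0.04],[0.217,0.008,-0.045],[0.217,0.008,-0.045]],"roll":[7,14,21,28,35,42,49,56,63,70,77,84],"grip":[0.8,0.8,0.8,0.8,0.8,0.8,0.8,0.8,0.8,0.8,0.8,0.8]}'
python3 - <<'E'
from h import *
for c in("top","side"):
    im,W=cloud(c);z=W[...,2];cv2.imwrite(f"pics/{c}3.png",im[...,::-1])
    m=(np.hypot(W[...,0]-.522,W[...,1]+.119)<.03)&(z>.11)&(z<.17)
    p=W[m];t=p[p[:,2]>.12];print(c,len(p),len(t), np.median(t,0) if len(t) else 0)
    q=W[(W[...,0]>.48)&(W[...,0]<.55)&(W[...,1]>-.37)&(W[...,1]<-.31)&(z>.16)&(z<.2)];print("knob",len(q),np.median(q,0) if len(q) else 0)
a,b=[cv2.imread(f"pics/{c}3.png") for c in("top","side")]
cv2.imwrite("pics/c3.png",np.hstack([a[120:330,330:560],b[0:210,200:430]]))
go((.5162,-.3412,.25,-164.8),(.5162,-.3412,.154,-164.8))
E
```

```text
clock: 10.72
tool_pos: [0.5149, -0.3439, 0.2488]
eef_rot: [-89.6, 0.4, -164.8]
force: [0.7, -0.4, -1.0]
finger_gap: 0.9
top 296 261 [ 0.5238 -0.1182  0.1299]
knob 0 0
side 239 177 [ 0.5229 -0.1165  0.1276]
knob 165 [ 0.5154 -0.3351  0.1811]
t 10.8167 pos [ 0.5156 -0.3416  0.2492] rot [ -89.6654    0.4201 -164.4261] F [-0.3326  0.5168 -0.7098] gap 0.9035067116785894
[-0.0007 -0.0008 -0.0002] roll 0.4 rows 0.0
[ 0.      0.0952 -0.0008] roll 0.4 rows 2.3
```

View pics/c3.png

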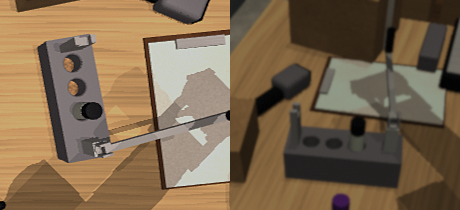

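The tube stands in hole0 (about (90,110) in the left crop). Its top reads 0.129 m, the home height. Now I'll lower over the knob.

```bash
python3 -m handwheel '{"dp":[[0,0.015,0],[0,0.035,0],[0,0.055,0],[0,0.075,0],[0,0.09,0],[0,0.094,0],[0,0.094,0],[0,0.094,0]],"roll":[0,0,0,0,0,0,0,0],"grip":[0.5,0.5,0.5,0.5,0.5,0.5,0.5,0.5]}'
python3 -c "
from h import *
go((.5162,-.3412,.154,-164.8))"
```

```text
clock: 11.48
tool_pos: [0.5167, -0.3419, 0.1561]
eef_rot: [-89.6, 0.4, -164.3]
force: [0.1, -0.4, 1.2]
finger_gap: 0.75
t 11.4833 pos [ 0.5167 -0.3419  0.1561] rot [ -89.6149    0.4484 -164.3036] F [ 0.0584 -0.3565  1.2252] gap 0.7503039065223078
[ 0.0003  0.0021 -0.0008] roll 0.5 rows 0.1
```

```bash
python3 -m handwheel '{"dp":[[0,0,0],[0,0,0],[0,0,0],[0,0,0],[0,0,0],[0,0,0],[0,0,0],[0,0,0],[0,0,0],[0,0,0],[0,0,0],[0,0,0]],"roll":[0,0,0,0,0,0,0,0,0,0,0,0],"grip":[-1,-1,-1,-1,-1,-1,-1,-1,-1,-1,-1,-1]}' 30
cat > arc.py <<'E'
from h import *
# way points on the knob's arc from present TCP
s=arm.get_state();piv=np.array([.4591,-.1308]);o=s["tool_pos"]
r=o[:2]-piv;print("radius",np.hypot(*r),"heading",np.degrees(np.arctan2(r[1],r[0])))
E
python3 arc.py
```

```text
clock: 12.48
tool_pos: [0.5168, -0.3421, 0.1563]
eef_rot: [-89.6, 0.5, -164.3]
force: [1.2, -2.4, 1.0]
finger_gap: 0.195
radius 0.21898982434069106 heading -74.72452958465789
```

```bash
python3 -m handwheel '{"dp":[[0,-0.006,-0.001],[0,-0.013,-0.003],[0,-0.02,-0.004],[0,-0.027,-0.006],[0,-0.033,-0.008],[0,-0.033,-0.008],[0,-0.033,-0.008]],"roll":[0,0,0,0,0,0,0],"grip":[-1,-1,-1,-1,-1,-1,-1]}'
python3 arc.py; python3 - <<'E'
from h import *
im,W=cloud('side');cv2.imwrite('pics/s4.png',im[0:210,200:480,::-1])
E
```

```text
clock: 13.07
tool_pos: [0.5141, -0.3328, 0.1895]
eef_rot: [-89.7, 0.4, -164.3]
force: [-2.6, 4.0, -3.8]
finger_gap: 0.192
radius 0.209370083896029 heading -74.76787187158084
```

View pics/s4.png

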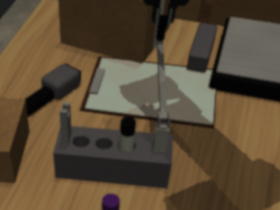

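The jaws hold the knob and the bar looks raised (jaws near (162,25) in the crop). Swing the first 60°.

```bash
python3 -m handwheel '{"dp":[[-0.0183,0,-0.0008],[-0.0366,0,-0.0032],[-0.0545,0,-0.0072],[-0.072,0,-0.0127],[-0.089,0,-0.0197],[-0.1053,0,-0.0282],[-0.1207,0,-0.0381],[-0.1353,0,-0.0492],[-0.1488,0,-0.0617],[-0.1613,0,-0.0752],[-0.1724,0,-0.0898],[-0.1823,0,-0.1053]],"roll":[-5,-10,-15,-20,-25,-30,-35,-40,-45,-50,-55,-60],"grip":[-1,-1,-1,-1,-1,-1,-1,-1,-1,-1,-1,-1]}'
python3 arc.py; python3 - <<'E'
from h import *
print(arm.get_state()["force"],arm.get_state()["tool_pos"])
c,s=np.cos,np.sin
piv=np.array([.4591,-.1308])
go(*[(piv[0]+.210*c(np.radians(h)),piv[1]+.210*s(np.radians(h)),.189,h-90) for h in(-15,-5,3,9.8)])
E
```

```text
clock: 14.12
tool_pos: [0.662, -0.1817, 0.1907]
eef_rot: [-89.3, -0.1, -104.0]
force: [-0.2, -0.3, -1.4]
finger_gap: 0.193
radius 0.209167537185571 heading -14.08508616559251
[-0.1697 -0.326  -1.4185] [ 0.662  -0.1817  0.1907]
t 14.1167 pos [ 0.662  -0.1817  0.1907] rot [ -89.3451   -0.0624 -104.0297] F [-0.1697 -0.326  -1.4185] gap 0.19274316443545403
[0.0034 0.0018 0.0008] roll 1.0 rows 0.1
[-0.0332  0.0017 -0.0018] roll -9.0 rows 0.8
[-0.0617  0.0016 -0.0084] roll -17.0 rows 1.5
[-0.085   0.0015 -0.0171] roll -23.8 rows 2.1
```

```bash
python3 -m handwheel '{"dp":[[-0.017,0.001,0],[-0.033,0.0015,-0.0018],[-0.048,0.0015,-0.005],[-0.0617,0.0015,-0.0084],[-0.075,0.0015,-0.013],[-0.084,0.0015,-0.0167],[-0.084,0.0015,-0.0167],[-0.084,0.0015,-0.0167]],"roll":[-4.5,-9,-13,-17,-20.5,-23.6,-23.6,-23.6],"grip":[-1,-1,-1,-1,-1,-1,-1,-1]}'
python3 arc.py; python3 - <<'E'
from h import *
ims=[]
for c in("top","side"):
    im,W=cloud(c);ims.append(im);z=W[...,2]
    q=W[(W[...,0]>.5)&(W[...,0]<.63)&(abs(W[...,1]-(-.1308+(W[...,0]-.4591)*.1727))<.03)&(z>.14)&(z<.2)]
    print(c,len(q))
    if len(q)>20:
        p=np.polyfit(q[:,0],q[:,2],1);print("pitch",p[0]*.985,"heading",np.degrees(cv2.fitLine(q[:,:2].astype(np.float32),cv2.DIST_HUBER,0,.01,.01).ravel()[:2]))
cv2.imwrite("pics/c5.png",np.hstack([ims[0][120:330,330:560],ims[1][0:210,200:430]])[...,::-1])
E
```

```text
clock: 14.78
tool_pos: [0.6662, -0.0962, 0.1893]
eef_rot: [-89.4, -0.3, -80.5]
force: [-0.2, -0.5, -2.2]
finger_gap: 0.193
radius 0.20999133408621043 heading 9.49462679332375
top 826
pitch 0.14768841387579887 heading [56.5327  9.3197]
side 671
pitch 0.14220326815810397 heading [56.5549  9.1841]
```

View pics/c5.png

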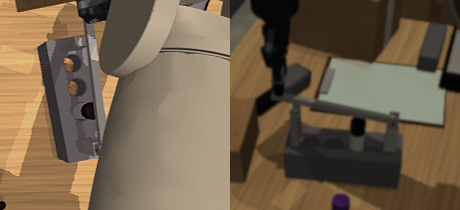

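The bar is over the tube and the keeper, raised 0.145 rad, heading about 9.4° (the carrier is at 9.8°). Lower it into the notch.

```bash
python3 -m handwheel '{"dp":[[-0.001,0.005,0.001],[-0.001,0.01,0.003],[-0.001,0.015,0.004],[-0.001,0.02,0.005],[-0.001,0.025,0.006],[-0.001,0.03,0.007],[-0.001,0.032,0.008],[-0.001,0.032,0.008]],"roll":[0,0,0,0,0,0,0,0],"grip":[-1,-1,-1,-1,-1,-1,-1,-1]}' 
python3 arc.py
```

```text
clock: 15.55
tool_pos: [0.6752, -0.0947, 0.157]
eef_rot: [-89.3, -0.3, -80.6]
force: [4.2, 0.9, 2.0]
finger_gap: 0.192
radius 0.21909549602552897 heading 9.472884244819813
```

Release, and withdraw straight up.

```bash
python3 -m handwheel '{"dp":[[0,0,0],[0,0,0],[0,0,0],[0,0,0],[0,0,0],[0,0,0],[0,0,0],[0,0,0]],"roll":[0,0,0,0,0,0,0,0],"grip":[0.3,0.3,0.3,0.3,0.3,0.3,0.3,0.3]}'
python3 -m handwheel '{"dp":[[0,-0.01,0],[0,-0.03,0],[0,-0.055,0],[0,-0.08,0],[0,-0.1,0],[0.03,-0.12,0],[0.06,-0.13,-0.01],[0.09,-0.13,-0.02],[0.12,-0.13,-0.04],[0.15,-0.13,-0.06],[0.15,-0.13,-0.06],[0.15,-0.13,-0.06]],"roll":[0,0,0,0,0,0,0,0,0,0,0,0],"grip":[0.3,0.3,0.3,0.3,0.3,0.3,0.3,0.3,0.3,0.3,0.3,0.3]}'
python3 - <<'E'
from h import *
ims=[]
for c in("top","side"):
    im,W=cloud(c);ims.append(im);z=W[...,2];x,y=W[...,0],W[...,1]
    d=abs(y-(-.1308+(x-.4591)*.1727))
    q=W[(x>.48)&(x<.64)&(d<.015)&(z>.137)&(z<.2)]
    print(c,len(q))
    if len(q)>20:
        p=np.polyfit(q[:,0],q[:,2],1);v=cv2.fitLine(q[:,:2].astype(np.float32),cv2.DIST_HUBER,0,.01,.01).ravel();print("pitch",p[0]*.985,"z",np.median(q[:,2]),"heading",np.degrees(np.arctan2(v[1],v[0])),v[2:])
    q=W[(x>.645)&(x<.7)&(y>-.12)&(y<-.07)&(z>.16)&(z<.22)]
    print("knob",len(q),np.median(q,0) if len(q) else 0,q.max(0) if len(q) else 0)
    for n,b in(("v1",(.527,.285)),("v2",(.51,.344))):
        q=W[(np.hypot(x-b[0],y-b[1])<.02)&(z>.09)];print(n,len(q),np.median(q,0) if len(q) else 0)
cv2.imwrite("pics/c6.png",np.hstack([ims[0][100:330,300:560],ims[1][0:230,170:430]])[...,::-1])
go()
E
```

```text
clock: 16.22
tool_pos: [0.6752, -0.0948, 0.157]
eef_rot: [-89.3, -0.4, -80.6]
force: [0.6, 0.1, 0.3]
finger_gap: 0.651
clock: 17.22
tool_pos: [0.6381, -0.2537, 0.2879]
eef_rot: [-89.3, -0.4, -80.7]
force: [-0.3, 0.6, -0.6]
finger_gap: 0.647
top 926
pitch 0.004287440586643311 z 0.14565054402940547 heading 9.421149 [ 0.5618 -0.1128]
knob 214 [ 0.6716 -0.0916  0.1943] [ 0.6831 -0.0861  0.1986]
v1 231 [0.5276 0.2838 0.1009]
v2 247 [0.51   0.3432 0.1009]
side 630
pitch 0.0014961603066994832 z 0.14340855150612747 heading 9.405988 [ 0.5604 -0.1105]
knob 198 [ 0.6718 -0.0899  0.1828] [ 0.6832 -0.0842  0.1968]
v1 362 [0.5264 0.287  0.099 ]
v2 410 [0.5089 0.3462 0.0991]
t 17.3167 pos [ 0.6391 -0.2514  0.2879] rot [-89.2556  -0.3645 -80.545 ] F [ 0.0899  0.8982 -0.8628] gap 0.6545605788351284
```

View pics/c6.png

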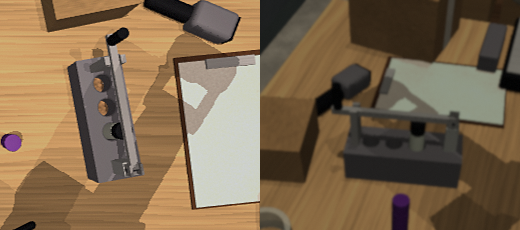

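The bar lies level across the tube and in the keeper, from (130,165) to (115,40) in the left crop. The gripper is clear. Handing in.

```bash
python3 -c "
from h import *
print(job.hand_in());go()"
```

```text
the job is handed in; nothing more can be done
None
the job is handed in; nothing more can be done
```

The long tube is fully home in hole0, next to the pivot, and let go. The latch bar is swung across over it and seated in the keeper's notch. I handed the job in at about 17 s; no verdict was reported.

- **Choosing the hole:** the depth picture showed hole0's floor at about 10 mm and the other two at about 31 mm, so I went straight to hole0. Feel confirmed it: the tube passed the spacer level with no resistance and stopped where a home tube should, at about 14 N. No pull-out was needed.
- **Tube:** after release its top read 0.128–0.130 m, against 0.129 m expected for a tube that is home. I did not re-measure it once the bar was over it.
- **Bar:** I lifted it about 0.145 rad over the lip, lowered it in the grip and let go. It then lay level (0.001–0.004 rad), with its top at 0.143–0.146 m against 0.145 m expected. Its heading was 9.4° against about 9.8° for the carrier, roughly 1 mm at the notch, which is within the measuring error.
- **Vials and gripper:** both short vials still stand in the receiving stand, with tops at 0.099–0.101 m. The gripper was clear of everything before hand-in.

No check failed. The two cameras differed by about 2 mm in height throughout.

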